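Crack the stuck lid of a desiccator jar under a hold-down plate

ROBOT

A 7-joint arm with a two-finger parallel gripper is mounted at the origin on a cart in front of the work surface, level with it; the furniture and walls round the work are solid. World frame = base frame: x ahead of the robot, y to its left, z up, the work surface at z = 0. Lengths are in m, angles in rad, forces in N, time in s.
With the tool pointing down it reaches from about 0.425 to 0.8 m from the base axis. Payload 8.3 kg.
Tool frame: the origin (TCP) lies at the centre of the arm's flange, where the gripper is bolted on; the fingertips stand 173 mm ahead of it and the grasp point (between the pads) lies 155 mm ahead of it (r.grip_point_offset is the z of the grasp point in the tool frame, in m); z points along the fingers, y is the direction in which the jaws open and shut (so a half turn about z gives the same grasp; the last joint's range is limited). The gripper opens to 85 mm and grips with 20 to 120 N. Pads are 22 mm wide; open, the fingers measure 114 mm over their backs; the gripper's body (76 mm by 85 mm) begins 54 mm behind the grasp point. The pads swing forward as they close: fully open they stand 13 mm farther back than shut.
Start: joints at [-1.278, 0.383, 0.016, 1.37, -0.006, 1.388, -0.046], TCP at [0.218, 0.586, 0.405] pointing down, gripper open.
Joint ranges: [-2.95, 2.95], [-0.25, 2.06], [-1.52, 1.56], [0.18, 2.33], [-1.44, 4.58], [0.02, 2.06], [-3.01, 3.01]. Speed limits (rad/s): [2.39, 2.39, 3.01, 3.01, 3.14, 3.14, 3.14].

INTERFACE

Orientations are given as a unit quaternion [x, y, z, w].
In Python, from station import r gives the robot as it stands. The module is installed in compiled form; this text tells all that it offers.
- The arm moves only by the tool move_arm, never from a script. Its argument "plan" is a list of rows, each an object of numbers: "hand": the opening, from 0 (shut) to 1 (fully open); "x", "y", "z": the shift along the tool's x, y, z in mm; "turn": the turn about the tool's z in degrees. In form: [{"hand": .., "x": .., "y": .., "z": .., "turn": ..}, ...]. A call has 1 to 20 rows; each row is the pose to reach, as a shift and turn from the pose measured when the call began, along the tool's axes at that moment; what a row does not reach only later rows make up. A row lasts 1/10 s, in which the tool goes at most 50 mm and 8.59 degrees, less where a joint would pass 70% of its speed; a pose out of reach is approached as far as the arm can. A call with a gripper value outside its range is refused whole. The fingers move at their own pace and stop on an object; "squeeze" is the grip in N (left out, the last holds). Time passes only in rows, so rows that repeat a pose let the fingers close. It gives the time, the measured TCP pose, the force and the opening at its end, in the units of the state.
- r.read_state(): the state, without advancing time (a new reading comes with each control period).
- r.get_image(name): name is "side" or "top"; returns a dict with "image" (400x640x3 uint8, red, green, blue), "depth" (400x640 float32, m along the optical axis (not along the pixel's ray), 0 where there is no reading), "mtx" (3x3 intrinsics, pixels), "k1" (the pictures are not rectified: a ray, as slopes to the right and down, at radius r is drawn at 1 + k1 r^2 times it, then the intrinsics apply), "eye" and "rotation" of the camera in the world. Camera axes: x right, y up, looking along -z (the intrinsics and any distortion apply to the point x, -y, -z); pixel columns grow to the right and rows downward; lengths in m; the calibration is good to about 2 mm. A picture is of the moment at which its call begins.
- r.job_done(): hands the job in, once; it reports no verdict.
The state is a dict: "time": time; "joint_pos": joint angles; "joint_velocities": joint speeds; "joint_efforts": joint torques, N m; "position": TCP position; "ee_rot": TCP orientation; "ft_force": force on the tool from outside, world axes, zero at the start; "torque": the same for the moment, N m; "opening": opening from 0.0 (shut) to 1.0 (fully open).
Only numpy, scipy, OpenCV 4.12 (cv2) and the standard library are available. Lean on these libraries where they do the work, as an engineer would, in place of code of your own. Each camera call takes 0.05 s, during which the arm holds its last target. There are 200 camera calls.

TASK

The lid of the small glass desiccator jar is stuck on its greased seal, and the light jar would come up with it: so first lower the steel hold-down plate gently over the stand's two locating pins until it lies flush on the jar's flange, and let go of it. Then take the lid by its knob, pull it straight up until the seal gives, and hold it level about one centimetre open over the jar, touching neither jar nor plate, so that the air creeps in slowly; do not pull it right off, keep the jar down in its stand under the plate, and leave everything else where it is. The job finishes with the robot still holding the lid there; do not put it down or let go.

Things in the scene. Friction and masses are not known exactly. Their poses are not given: they have to be found in the camera images.
- stand: Fixed aluminium stand, base 136 (x) by 216 (y) mm, deck 16 mm above its origin, a white collar (92 mm wide, 8 high) round the jar. Two 10 mm steel locating pins, tapered tips. Origin: centre of the underside, on the worktop; z up, y along the long side. The plate seats with its origin over this one and its y along the stand's y, either way round (turned by half a turn it fits too).
- plate: Loose steel hold-down plate, 106 (x) by 200 (y) by 6 mm, about 0.65 kg, flat on the worktop at the start. Middle opening 80 mm, two 14 mm pin holes, a black bow handle upright at each end. Origin: centre of the underside; z up, y along the long side. Seated, its underside is 48 mm above the stand's origin. It goes down over the knob (top 93 mm above the worktop).
- handle_a (a point): Middle of the grip bar of the handle at the plate's +y end, 80 mm from the plate's middle, 44 mm above its underside. Bar: 66 mm long along the plate's x, 12 mm thick along its y, 20 mm high, on two posts 54 mm apart. Lifted by one handle, the plate's weight hangs 80 mm to the side of the bar: grip it firmly (80 N or more).
- handle_b (a point): The same for the handle at the plate's -y end.
- hole_a (a point): Centre of the plate's pin hole at (-34, +60) mm in the plate's frame, at the underside.
- hole_b (a point): Centre of the plate's pin hole at (+34, -60) mm in the plate's frame, at the underside.
- pin_a (a point): Tip of the stand's pin at (-34, +60) mm in the stand's frame, 66 mm above the worktop.
- pin_b (a point): Tip of the stand's pin at (+34, -60) mm in the stand's frame, 66 mm above the worktop.
- jar: Small desiccator jar of thick clear glass, 0.35 kg, loose in the stand's collar: foot 68 mm across, flange 100 mm across with its flat top 32 mm above the foot, neck 62 mm across up to the rim at 42 mm. Origin: centre of its underside, 16 mm above the worktop; z up. Without the plate on its flange it lifts before the seal gives.
- jar_rim (a point): Centre of the jar's rim, 42 mm above its underside; z up. The lid's origin lies here while it is shut.
- lid: Flat round aluminium lid, 68 mm across, 7 mm thick, about 80 g, black knob on top, below it a beaded plug (40 mm across, 8 deep) held by a springy greased rubber seal in the jar's neck. Pulled straight up it resists more and more, gives way at about 5 to 7 N within the first 1 to 2 mm, and is free of the seal once 6 mm up. Origin: centre of its underside, at the rim; z up.
- lid_knob (a point): Middle of the lid's round black knob, 25 mm above the lid's underside: head 24 mm across and 20 mm high (15 to 35 mm above the underside), thinner stem below. Keep fingertips over 9 mm above the lid's underside. The seated plate's handle bars begin 74 mm to either side of the knob, along the stand's y.
- timer: Bystander, to be left where it is: small white bench timer with three buttons, 62x62x20 mm, behind the work. Origin: underside centre.
- forceps: Bystander, to be left where it is: plain steel forceps lying flat, 12x130x9 mm, in the middle of the worktop. Origin: underside centre.
- dropper_1: Bystander, to be left where it is: white dropper bottle with a coloured cone cap, 33 mm across and 86 mm high, behind the work; the right-hand one as the robot sees it. Origin: underside centre.
- dropper_2: Bystander, to be left where it is: white dropper bottle like dropper_1, the left-hand one. Origin: underside centre.
- carton_a: Bystander, to be left where it is: small plain white carton, 89x67x75 mm, behind the work. Origin: underside centre.
- tape_roll: Bystander, to be left where it is: roll of white tape lying flat, 74 mm across and 46 mm high, behind the work on the right. Origin: underside centre.
Things that resemble listed ones, but are neither listed nor needed, are in the scene too. What is shaped like the plate but yellow is not meant.

How it is judged:
By the outcome, as a careful person would: the job done as asked, in the order asked, and still so for the second after the job is handed in, while the arm keeps its last pose, push and grip.
It also fails if it takes over 51 s, if anything falls off the work surface, if the arm or the gripper's body presses on something with over 40 N, if the wrist force passes 120 N, or if a joint passes its speed limit or range.

## Working session

There is one attempt and no reset: what is moved stays moved. The work goes in short steps, Python scripts to look and compute and a tool call to move; the robot and the scene stay as the last step left them, time stands still between calls to the robot, and variables do not carry over. Pictures are saved under pics/ and viewed, about 8 in all and at most 12, crops included, and the job is handed in when it is done.

Besides the shell and the picture viewer there is one more tool, called after "Call:" as name(argument=value, ...), one argument or row to a line, values as JSON. move_arm: Moves the arm, as the interface text tells. Its arguments: {"type":"object","properties":{"plan":{"type":"array"},"squeeze":{"type":"number"}},"required":["plan"]}

```bash
mkdir -p pics
cat > h.py <<'E'
import numpy as np, cv2
from station import r
def cloud(d):
    K=d["mtx"];H,W=d["depth"].shape
    u,v=np.meshgrid(np.arange(W),np.arange(H))
    a=(u-K[0][2])/K[0][0];b=(v-K[1][2])/K[1][1]
    rd=np.hypot(a,b);q=rd.copy()
    for _ in range(20): q=rd/(1+d["k1"]*q*q)
    s=np.where(rd>0,q/np.maximum(rd,1e-12),1);a=a*s;b=b*s
    z=d["depth"];P=np.stack([a*z,-b*z,-z],-1)
    return P@np.array(d["rotation"]).T+np.array(d["eye"])
def rot(d): return np.array(d["rotation"])
def shot(n):
    d=r.get_image(n);return d,cloud(d)
def proj(d,p):
    c=rot(d).T@(np.array(p)-d["eye"]);a=c[0]/-c[2];b=-c[1]/-c[2]
    f=1+d["k1"]*(a*a+b*b);K=d["mtx"]
    return K[0][0]*a*f+K[0][2],K[1][1]*b*f+K[1][2]
def save(im,n): cv2.imwrite("pics/"+n,cv2.cvtColor(im,cv2.COLOR_RGB2BGR))
E
python3 - <<'E'
from h import *
for n in("top","side"):
    d,P=shot(n);save(d["image"],n+"1.png");np.savez(n+"1.npz",P=P,im=d["image"]);print(n,d["eye"],np.shape(d["rotation"]),d["k1"],d["mtx"],d["rotation"])
s=r.read_state();print(s,r.grip_point_offset)
E
```

```text
Traceback (most recent call last):
  File "h.py", line 14, in shot
    d=r.get_image(n);return d,cloud(d)
                              ~~~~~^^^
  File "h.py", line 11, in cloud
    return P@np.array(d["rotation"]).T+np.array(d["eye"])
           ~^~~~~~~~~~~~~~~~~~~~~~~~~~
ValueError: matmul: Input operand 1 has a mismatch in its core dimension 0, with gufunc signature (n?,k),(k,m?)->(n?,m?) (size 4 is different from 3)
```

Rotation is a quaternion.

```bash
sed -i 's/P@np.array(d\["rotation"\]).T/P@rot(d).T/; s/^def rot(d).*/from scipy.spatial.transform import Rotation as R\ndef rot(d): return R.from_quat(d["rotation"]).as_matrix()/' h.py
python3 - <<'E'
from h import *
for n in("top","side"):
    d,P=shot(n);save(d["image"],n+"1.png");np.savez(n+"1.npz",P=P,im=d["image"]);print(n,d["eye"],d["k1"],rot(d).round(3).tolist(),P[300,320])
s=r.read_state();print(s,r.grip_point_offset)
E
```

```text
top [ 0.362889   -0.16242065  1.62340266] 0.015555135788089612 [[0.023, 0.986, -0.165], [-1.0, 0.025, 0.014], [0.018, 0.164, 0.986]] [ 0.32757764 -0.18441513 -0.00266031]
side [0.61912921 0.94656798 0.9729674 ] -0.011433687600077938 [[-1.0, -0.023, 0.005], [0.018, -0.612, 0.791], [-0.015, 0.79, 0.612]] [0.6178497  0.19458471 0.00103804]
{'time': 0.15, 'joint_pos': array([-1.277886  ,  0.38403417,  0.01637762,  1.3709258 , -0.00630736,
        1.38817619, -0.0464461 ]), 'joint_velocities': array([ 0.00119539, -0.00135458, -0.00012328, -0.00315159, -0.0009277 ,
       -0.00031765,  0.0015544 ]), 'joint_efforts': array([ 2.54789993e-03, -6.28143740e+01,  8.46266951e-01, -3.72175956e+01,
        1.67703599e-02,  1.07222589e-02, -3.39118515e-06]), 'position': array([0.21763324, 0.58574664, 0.40390924]), 'ee_rot': array([ 1.76911874e-01,  9.84226412e-01, -7.36015546e-04, -1.30003005e-04]), 'ft_force': array([-0.90825745, -0.80745016, -0.96899869]), 'torque': array([-0.02663079, -0.0529376 ,  0.00326656]), 'opening': 0.9984826602895104} 0.1547
```

View pics/top1.png

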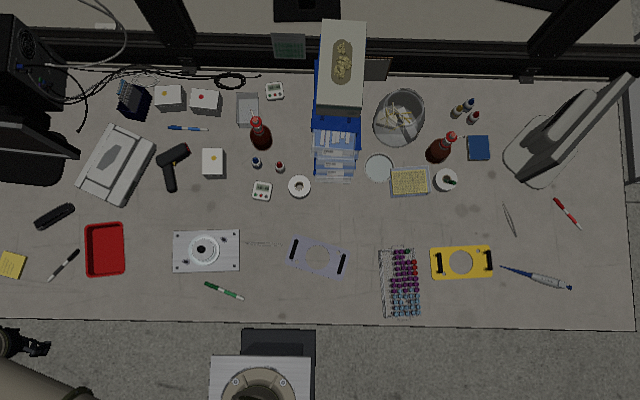

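View pics/side1.png

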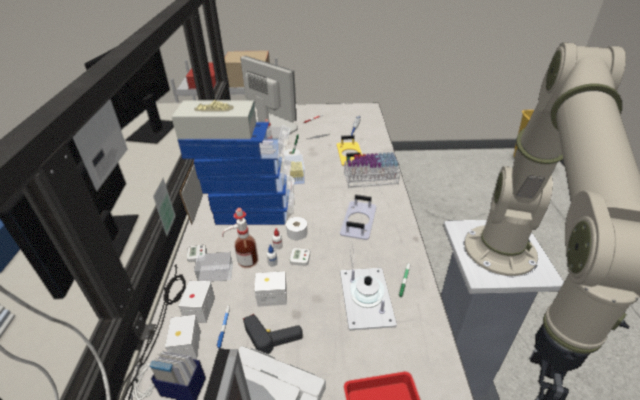

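Run:
```python
from h import *
t=np.load("top1.npz");P=t["P"];im=t["im"]
c=lambda i,y,x,f:cv2.resize(i[y[0]:y[1],x[0]:x[1]],None,fx=f,fy=f,interpolation=cv2.INTER_CUBIC)
a=c(im,(220,290),(165,255),8);b=c(im,(220,290),(275,365),8)
s=np.load("side1.npz");e=c(s["im"],(190,340),(320,420),4)
save(np.vstack([np.hstack([c(im,(222,288),(165,255),4.4),c(im,(222,288),(275,365),4.4)])]),"crop1.png")
save(e,"crop2.png")
# height maps
z=P[...,2]
print((z[232:272:2,170:244:4]*1000).astype(int));print((z[234:282:3,284:352:4]*1000).astype(int))
```

```text
[[   2   14   16   17   20   13   12   16   19   18   13   14   12   19
    15    9   25   19    3]
 [   3   22   21   18   16   17   19   14   54   49   10   17    9   18
    18   21   21   14   -5]
 [  -2   13   17   16   11   10   14   46   48   45   45   13   14   11
    14   12    8   19   -4]
 [  -1   10   21   19    8   13   46   51   45   46   45   41   20   64
    20   13   14   15    0]
 [   2    8    9   14   17   13   54   69   68   65   47   44   14   19
    21   20   16   13    1]
 [  -5   18   12   12   12   50   46   68   63   69   62   49   20   17
    17   12   13   15    1]
 [   3   17   17   11   11   53   64   67   65   65   65   56   56   11
    14   12   17   20   -9]
 [  -2   21   14   11   18   44   69   93   94   66   59   54   43   16
    15   16   17   11    1]
 [   0   17   16   20   15   49   66   93   92   70   63   47   50   11
    12   21   14   19    2]
 [  -1   17   22   14   13   46   65   97   87   73   67   52   48    9
    11   15   13   10   -2]
 [   1   22   15   17   17 1623   63   71 1623   69   62   46   46   19
    15   14   19   20    1]

[... 1641 characters left out ...]
2    9    2   -1   -1    0    1   -3    3 1623    5
     2   54    2]
 [  10   12   12    5    2   10    7    1   -2    3    0   -1    2    6
    49    5    1]
 [   3    9    4    5    1    7    3    0   -2    5    0    7    4    5
    51    7    2]
 [   5   -2    0    3    8    6    7   -3    2    1    3    6    9    0
    53   11   -1]
 [   1   11    1    7    0   -4    4    6    7    2    8    5    8    2
    55    6    1]
 [   0    1    2    0    5    1   -1  -10   13    7    5    6    4    5
     5    2    1]
 [  -5   -2    2    2   -6    1   -2   -1   -1   -2   -2    6    3    3
     7   -2    3]
 [  -1    5    0   -1    8    0   -3   -1    0   -6   -4   -2   -4    6
     4   -1    1]]
```

View pics/crop1.png

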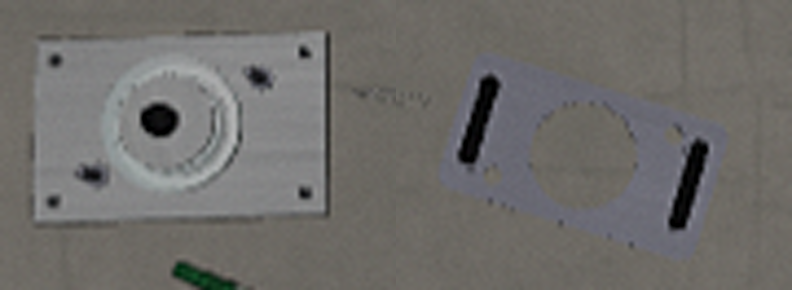

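View pics/crop2.png

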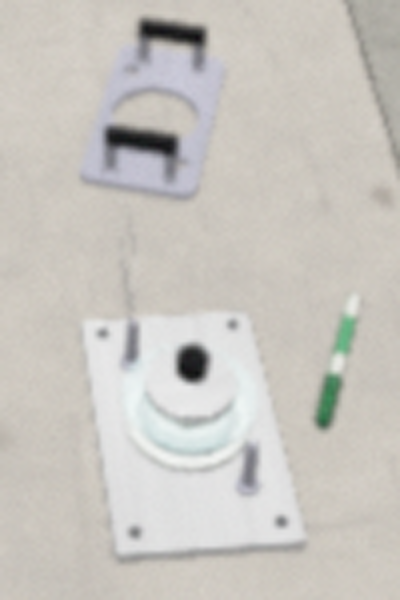

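```bash
cat >> h.py <<'E'
def ray(d,u,v,z):
    "pixel -> world point at height z"
    K=np.array(d["mtx"],float);k=d["k1"]
    a=(u-K[0,2])/K[0,0];b=(v-K[1,2])/K[1,1];rd=np.hypot(a,b);q=rd
    for _ in range(20): q=rd/(1+k*q*q)
    s=q/max(rd,1e-12);w=rot(d)@np.array([a*s,-b*s,-1]);e=np.array(d["eye"])
    return (e+w*(z-e[2])/w[2])[:2]
def comps(d,box,fn,f=8):
    "connected blobs of mask fn(upsampled float image) in box (x0,x1,y0,y1)"
    x0,x1,y0,y1=box
    g=cv2.resize(d["image"][y0:y1,x0:x1],None,fx=f,fy=f,interpolation=cv2.INTER_CUBIC).astype(float)
    m=fn(g).astype(np.uint8);n,l,st,c=cv2.connectedComponentsWithStats(m)
    out=[]
    for i in range(1,n):
        if st[i,4]/f/f<3: continue
        ct=max(cv2.findContours((l==i).astype(np.uint8),cv2.RETR_EXTERNAL,cv2.CHAIN_APPROX_NONE)[0],key=len)
        cv=lambda p:((np.array(p)+.5)/f-.5+[x0,y0])
        out.append((st[i,4]/f/f,cv(c[i]),cv(ct[:,0,:])))
    return out
def rect(d,ct,z):
    w=np.array([ray(d,*p,z) for p in ct],np.float32)
    (c,s,a)=cv2.minAreaRect(w*1000);return np.round(c,1),np.round(s,1),round(a,2)
E
python3 - <<'E'
from h import *
d,P=shot("top")
mm=lambda u,z:(ray(d,u[0],u[1],z)*1000).round(1)
dark=lambda g:g.max(2)<60
im=d["image"];print("colors",im[250,180],im[250,300],im[285,320],im[220,200])
for nm,box,z in(("plate",(275,365,222,288),.054),("stand",(165,255,222,275),.09)):
    for a,c,ct in comps(d,box,dark): print(nm,"dark",round(a,1),c.round(1),mm(c,z),rect(d,ct,z))
for a,c,ct in comps(d,(275,365,222,288),lambda g:(g[...,2]-g[...,0]>8)): 
    if a>100: print("plate",a,mm(c,.006),rect(d,ct,.006))
for a,c,ct in comps(d,(165,255,222,275),lambda g:(g.min(2)>125)):
    if a>100: print("stand",a,mm(c,.016),rect(d,ct,.016))
E
```

```text
colors [131 131 133] [103 104 114] [107 104 100] [106 104  96]
plate dark 80.9 [293.4 248.8] [487.1 -94.9] (array([487.6, -94.9]), array([14.1, 66.3]), 74.47)
plate dark 79.8 [341.  263.7] [ 443.7 -247.8] (array([ 443.9, -247.9]), array([13.5, 67.3]), 74.49)
stand dark 24.4 [239.  246.6] [487.3  72.6] (array([481.1,  72.2]), array([120.5,   2.3]), 2.92)
stand dark 3.4 [233.6 233.5] [527.5  91.5] (array([527.3,  91.7]), array([7.6, 5.2]), 46.95)
stand dark 3.2 [177.1 235.3] [517.9 266.3] (array([517.9, 266.3]), array([5.9, 5.8]), 1.39)
stand dark 9.6 [223.2 239.1] [509.5 122.9] (array([509.2, 123. ]), array([12.8,  8.8]), 67.09)
stand dark 48.2 [200.7 248.9] [477.3 190.6] (array([477.5, 191.1]), array([25.7, 22.4]), 59.12)
stand dark 9.6 [185.4 261.3] [437.9 235.1] (array([437.9, 234.9]), array([12.6,  8. ]), 81.9)
stand dark 3.8 [233.7 265.5] [428.3  85.9] (array([428. ,  85.9]), array([7.6, 5.6]), 67.68)
plate 1039.875 [ 465.  -172.8] (array([ 466.4, -171.5]), array([198.9, 103.6]), 74.06)
stand 2269.96875 [478.3 191.1] (array([479.1, 192.3]), array([132.7, 212.7]), 3.4)
```

```bash
cat >> h.py <<'E'
def go(x,y,z,ang):
    "row (mm, deg) reaching TCP x,y,z (mm) with tool y at world angle ang (deg)"
    s=r.read_state();M=R.from_quat(s["ee_rot"]).as_matrix()
    dv=M.T@(np.array([x,y,z])-s["position"]*1000)
    a=np.degrees(np.arctan2(M[1,1],M[0,1]));t=-(ang-a);t=(t+90)%180-90
    return dict(x=round(dv[0],1),y=round(dv[1],1),z=round(dv[2],1),turn=round(t,1))
def st():
    s=r.read_state();M=R.from_quat(s["ee_rot"]).as_matrix()
    print(round(s["time"],2),(s["position"]*1000).round(1),"ang",np.degrees(np.arctan2(M[1,1],M[0,1])).round(2),"zax",M[:,2].round(4),"F",s["ft_force"].round(1),"T",s["torque"].round(2),"op",round(s["opening"],3))
E
python3 - <<'E'
from h import *
st();print(go(430,330,400,69.6),go(480,150,380,72),go(487.3,-94.9,340,74.1),go(487.3,-94.9,199,74.1))
E
```

```text
0.2 [217.6 585.8 404. ] ang 69.62 zax [-5.0e-04 -1.2e-03 -1.0e+00] F [-0.6 -0.4 -0.2] T [-0.05  0.02 -0.05] op 1.003
{'x': np.float64(-288.2), 'y': np.float64(-165.8), 'z': np.float64(4.2), 'turn': np.float64(0.0)} {'x': np.float64(-397.7), 'y': np.float64(-317.1), 'z': np.float64(24.4), 'turn': np.float64(-2.4)} {'x': np.float64(-489.9), 'y': np.float64(-544.0), 'z': np.float64(64.7), 'turn': np.float64(-4.5)} {'x': np.float64(-489.9), 'y': np.float64(-543.9), 'z': np.float64(205.7), 'turn': np.float64(-4.5)}
```

Call:
move_arm(
  plan=[
    {"hand": 1,"x": -288,"y": -166,"z": 4,"turn": 0},
    {"hand": 1,"x": -288,"y": -166,"z": 4,"turn": 0},
    {"hand": 1,"x": -288,"y": -166,"z": 4,"turn": 0},
    {"hand": 1,"x": -288,"y": -166,"z": 4,"turn": 0},
    {"hand": 1,"x": -288,"y": -166,"z": 4,"turn": 0},
    {"hand": 1,"x": -398,"y": -317,"z": 10,"turn": -2.4},
    {"hand": 1,"x": -398,"y": -317,"z": 24,"turn": -2.4},
    {"hand": 1,"x": -398,"y": -317,"z": 24,"turn": -2.4},
    {"hand": 1,"x": -398,"y": -317,"z": 24,"turn": -2.4},
    {"hand": 1,"x": -490,"y": -544,"z": 45,"turn": -4.5},
    {"hand": 1,"x": -490,"y": -544,"z": 45,"turn": -4.5},
    {"hand": 1,"x": -490,"y": -544,"z": 65,"turn": -4.5},
    {"hand": 1,"x": -490,"y": -544,"z": 65,"turn": -4.5},
    {"hand": 1,"x": -490,"y": -544,"z": 65,"turn": -4.5},
    {"hand": 1,"x": -490,"y": -544,"z": 65,"turn": -4.5},
    {"hand": 1,"x": -490,"y": -544,"z": 65,"turn": -4.5},
    {"hand": 1,"x": -490,"y": -544,"z": 65,"turn": -4.5},
    {"hand": 1,"x": -490,"y": -544,"z": 65,"turn": -4.5},
  ],
)

```text
time: 2.0
position: [0.4876, -0.0936, 0.3397]
ee_rot: [0.138, 0.99, -0.0, -0.0]
ft_force: [-0.4, 1.0, 0.7]
opening: 1.002
```

Run:
```python
from h import *
st();print(go(487.3,-94.9,230,74.1),go(487.3,-94.9,199,74.1))
```

```text
2.0 [487.6 -93.6 339.7] ang 74.18 zax [-7.e-04 -5.e-04 -1.e+00] F [-0.4  1.   0.7] T [ 0.05 -0.04 -0.01] op 1.002
{'x': np.float64(-0.1), 'y': np.float64(-1.3), 'z': np.float64(109.7), 'turn': np.float64(0.1)} {'x': np.float64(-0.1), 'y': np.float64(-1.3), 'z': np.float64(140.7), 'turn': np.float64(0.1)}
```

Call:
move_arm(
  plan=[
    {"hand": 1,"x": 0,"y": -1.3,"z": 40,"turn": 0},
    {"hand": 1,"x": 0,"y": -1.3,"z": 80,"turn": 0},
    {"hand": 1,"x": 0,"y": -1.3,"z": 110,"turn": 0},
    {"hand": 1,"x": 0,"y": -1.3,"z": 128,"turn": 0},
    {"hand": 1,"x": 0,"y": -1.3,"z": 141,"turn": 0},
    {"hand": 1,"x": 0,"y": -1.3,"z": 141,"turn": 0},
    {"hand": 0.4,"x": 0,"y": -1.3,"z": 141,"turn": 0},
    {"hand": 0,"x": 0,"y": -1.3,"z": 141,"turn": 0},
    {"hand": 0,"x": 0,"y": -1.3,"z": 141,"turn": 0},
    {"hand": 0,"x": 0,"y": -1.3,"z": 141,"turn": 0},
    {"hand": 0,"x": 0,"y": -1.3,"z": 141,"turn": 0},
    {"hand": 0,"x": 0,"y": -1.3,"z": 141,"turn": 0},
    {"hand": 0,"x": 0,"y": -1.3,"z": 141,"turn": 0},
    {"hand": 0,"x": 0,"y": -1.3,"z": 141,"turn": 0},
    {"hand": 0,"x": 0,"y": -1.3,"z": 141,"turn": 0},
  ],
  squeeze=110,
)

```text
time: 3.5
position: [0.4873, -0.0951, 0.1994]
ee_rot: [0.138, 0.99, -0.0, 0.0]
ft_force: [-3.3, -0.2, 6.9]
opening: 0.116
```

Run:
```python
from h import *
st()
```

```text
3.5 [487.3 -95.1 199.4] ang 74.17 zax [-0.e+00 -3.e-04 -1.e+00] F [-3.3 -0.2  6.9] T [-0.    0.43 -0.01] op 0.116
```

Call:
move_arm(
  plan=[
    {"hand": 0,"x": 0,"y": 0,"z": -5,"turn": 0},
    {"hand": 0,"x": 0,"y": 0,"z": -15,"turn": 0},
    {"hand": 0,"x": 0,"y": 0,"z": -30,"turn": 0},
    {"hand": 0,"x": 0,"y": 0,"z": -50,"turn": 0},
    {"hand": 0,"x": 0,"y": 0,"z": -75,"turn": 0},
    {"hand": 0,"x": 0,"y": 0,"z": -100,"turn": 0},
    {"hand": 0,"x": 0,"y": 0,"z": -125,"turn": 0},
    {"hand": 0,"x": 0,"y": 0,"z": -145,"turn": 0},
    {"hand": 0,"x": 0,"y": 0,"z": -150,"turn": 0},
    {"hand": 0,"x": 0,"y": 0,"z": -150,"turn": 0},
    {"hand": 0,"x": 0,"y": 0,"z": -150,"turn": 0},
    {"hand": 0,"x": 0,"y": 0,"z": -150,"turn": 0},
  ],
)

```text
time: 4.7
position: [0.4869, -0.0948, 0.348]
ee_rot: [0.138, 0.99, -0.0, -0.001]
ft_force: [-0.5, 0.1, -6.9]
opening: 0.118
```

Run:
```python
from h import *
st()
d,P=shot("side");save(d["image"][150:400,280:520].repeat(2,0).repeat(2,1),"s2.png")
for x in((478.5-80*np.sin(np.radians(3.2)),191.5+80*np.cos(np.radians(3.2))),): print(go(x[0]+6,120,349,83),go(*x,349,93.2))
```

```text
4.7 [486.9 -94.8 348. ] ang 74.17 zax [-2.5e-03 -3.0e-04 -1.0e+00] F [-0.5  0.1 -6.9] T [ 0.51 -0.12 -0.02] op 0.118
{'x': np.float64(65.3), 'y': np.float64(204.9), 'z': np.float64(-1.0), 'turn': np.float64(-8.8)} {'x': np.float64(112.4), 'y': np.float64(348.9), 'z': np.float64(-1.0), 'turn': np.float64(-19.0)}
```

View pics/s2.png

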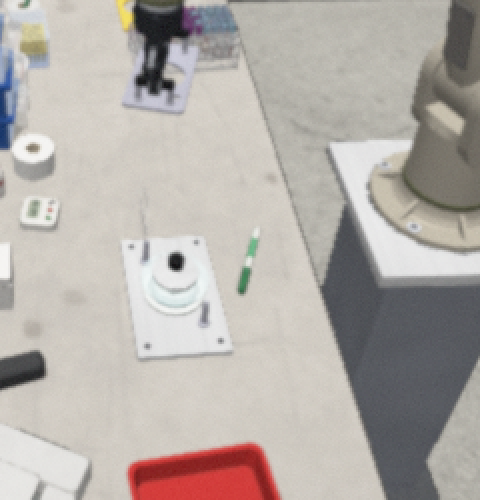

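Call:
move_arm(
  plan=[
    {"hand": 0,"x": 5,"y": 15,"z": 0,"turn": 0},
    {"hand": 0,"x": 13,"y": 40,"z": 0,"turn": -1},
    {"hand": 0,"x": 23,"y": 70,"z": 0,"turn": -3},
    {"hand": 0,"x": 33,"y": 100,"z": 0,"turn": -5},
    {"hand": 0,"x": 43,"y": 135,"z": 0,"turn": -7},
    {"hand": 0,"x": 54,"y": 170,"z": 0,"turn": -9},
    {"hand": 0,"x": 65,"y": 205,"z": 0,"turn": -11},
    {"hand": 0,"x": 77,"y": 240,"z": 0,"turn": -13},
    {"hand": 0,"x": 88,"y": 275,"z": 0,"turn": -15},
    {"hand": 0,"x": 99,"y": 308,"z": 0,"turn": -17},
    {"hand": 0,"x": 107,"y": 332,"z": 0,"turn": -18},
    {"hand": 0,"x": 111,"y": 344,"z": 0,"turn": -18.8},
    {"hand": 0,"x": 112.5,"y": 349,"z": 0,"turn": -19},
    {"hand": 0,"x": 112.5,"y": 349,"z": 0,"turn": -19},
    {"hand": 0,"x": 112.5,"y": 349,"z": 0,"turn": -19},
    {"hand": 0,"x": 112.5,"y": 349,"z": 0,"turn": -19},
    {"hand": 0,"x": 112.5,"y": 349,"z": 0,"turn": -19},
  ],
)

```text
time: 6.45
position: [0.4743, 0.2704, 0.3482]
ee_rot: [-0.027, 1.0, -0.0, -0.001]
ft_force: [0.1, 0.5, -6.3]
opening: 0.119
```

Run:
```python
from h import *
st()
c=lambda i,y,x,f:cv2.resize(i[y[0]:y[1],x[0]:x[1]],None,fx=f,fy=f,interpolation=cv2.INTER_CUBIC)
d,P=shot("top");a=c(d["image"],(205,285),(145,245),4)
e,Q=shot("side");b=c(e["image"],(230,330),(310,410),3.2)
save(np.hstack([a,b]),"t3.png")
```

```text
6.45 [474.3 270.4 348.2] ang 93.06 zax [-2.2e-03 -5.0e-04 -1.0e+00] F [ 0.1  0.5 -6.3] T [0.55 0.05 0.04] op 0.119
```

View pics/t3.png

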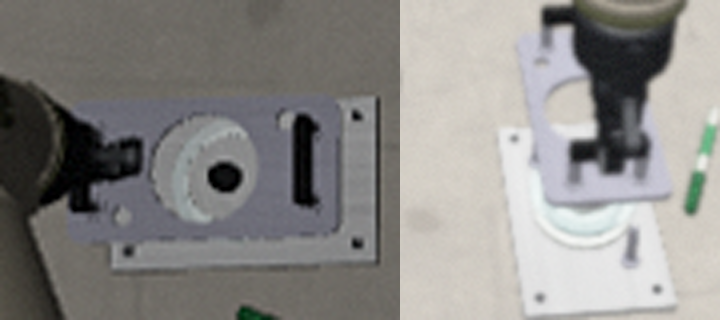

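```bash
cat >> h.py <<'E'
def platefit(d,P,box,show=True):
    x0,x1,y0,y1=box;im=d["image"].astype(int)
    m=(im[...,2]-im[...,0]>8)&(im.max(2)>70);m[:y0]=0;m[y1:]=0;m[:,:x0]=0;m[:,x1:]=0
    Q=P[m];zm=np.median(Q[:,2]);Q=Q[abs(Q[:,2]-zm)<.03]
    A=np.c_[Q[:,:2]-Q[:,:2].mean(0),np.ones(len(Q))]
    k=np.linalg.lstsq(A,Q[:,2],rcond=None)[0]
    print("plate top z mm",k[2]*1000,"at",Q[:,:2].mean(0)*1000,"slope x,y",k[:2],len(Q));return k[2],Q[:,:2].mean(0),k[:2]
E
python3 - <<'E'
from h import *
d,P=shot("top");box=(160,235,225,270)
z,c0,g=platefit(d,P,box)
f=8;x0,x1,y0,y1=box
G=cv2.resize(d["image"][y0:y1,x0:x1],None,fx=f,fy=f,interpolation=cv2.INTER_CUBIC).astype(float)
dark=comps(d,box,lambda g:g.max(2)<60)
for a,c,ct in dark: print("dark",round(a,1),c.round(2),(ray(d,*c,z+.048)*1000).round(1),rect(d,ct,z+.048))
for a,c,ct in comps(d,box,lambda g:(g[...,2]-g[...,0]<6.5)&(g.max(2)>70)):
    w=np.array([ray(d,*p,z-.003) for p in ct])*1000
    print("hole",round(a,1),c.round(2),(ray(d,*c,z-.003)*1000).round(1),cv2.minEnclosingCircle(w.astype(np.float32)))
# other calibration-consistency: stand features
E
```

```text
plate top z mm 153.95479319510105 at [476.2021707  182.25457591] slope x,y [-0.0019335   0.01149657] 1124
dark 299.2 [167.32 245.  ] [477.8 260.9] (array([480.3, 254.3]), array([77.6, 57.8]), 4.44)
dark 3.1 [233.6  233.56] [515.5  73. ] (array([515.6,  73.1]), array([5.5, 5.1]), 1.41)
dark 115.6 [220.24 244.72] [482.2 109.6] (array([482.3, 108.5]), array([67. , 16.9]), 3.33)
dark 47.8 [200.71 248.85] [469.  164.8] (array([469.2, 165.2]), array([23.9, 20.4]), 65.14)
dark 3.0 [233.6  265.51] [423.6  68.1] (array([423.8,  68.3]), array([5.8, 5. ]), 3.03)
hole 973.7 [202.51 247.31] [477.5 171.6] ((478.45599365234375, 188.5367431640625), 131.8769989013672)
hole 17.9 [215.7  234.54] [516.7 134.7] ((516.1263427734375, 132.9353790283203), 8.950572967529297)
hole 463.0 [195.28 245.96] [481.1 193.2] ((478.08294677734375, 193.18841552734375), 42.0473747253418)
hole 20.0 [174.75 258.67] [442.  251.2] ((442.1700134277344, 251.31129455566406), 7.935043811798096)
```

Run:
```python
from h import *
d=dict(r.get_image("top"));t=np.load("top1.npz");d["image"]=t["im"]
q=lambda c,z:(ray(d,*c,z)*1000).round(1)
S=[c for a,c,ct in comps(d,(165,255,222,280),lambda g:g.max(2)<75) if a<8]
for c in S: print("screw",c.round(1),q(c,.016))
for a,c,ct in comps(d,(165,255,222,275),lambda g:g.max(2)<60):
    if 8<a<12:print("pin",q(c,.066),q(c,.055),rect(d,ct,.066))
    if a>40: print("knob",q(c,.093),q(c,.085),cv2.minEnclosingCircle((np.array([ray(d,*p,.093) for p in ct])*1000).astype(np.float32)))
for th in(115,120,125,130):
  for a,c,ct in comps(d,(165,255,222,280),lambda g:(g.min(2)>th)):
    if a>1000: print("stand",rect(d,ct,.016))
# pin depth points
P=t["P"]
for b in((181,190,256,266),(219,228,234,243)):
    p=P[b[2]:b[3],b[0]:b[1]].reshape(-1,3);p=p[(p[:,2]>.05)&(p[:,2]<.08)];print((p*1000).round(0).tolist())
```

```text
screw [233.7 233.5] [535.5 103.6]
screw [177.1 235.3] [525.2 287. ]
screw [233.8 265.5] [431.6  97.7]
screw [176.6 267.4] [421.3 281.1]
pin [511.8 127.4] [512.9 129.4] (array([511.5, 127.4]), array([13. ,  8.6]), 65.01)
knob [477.1 189.9] [477.7 191.8] ((477.92266845703125, 190.05361938476562), 13.100208282470703)
pin [439.  241.3] [439.6 244.1] (array([439.1, 241. ]), array([12.5,  8. ]), 81.41)
stand (array([479.2, 192.8]), array([134.8, 214. ]), 3.17)
stand (array([479.1, 192.6]), array([133.9, 213.5]), 3.28)
stand (array([479.1, 192.3]), array([132.6, 212.6]), 3.36)
stand (array([479. , 191.7]), array([131.7, 211.4]), 3.5)
[[447.0, 252.0, 55.0], [447.0, 249.0, 57.0], [443.0, 253.0, 62.0], [443.0, 248.0, 69.0], [443.0, 247.0, 60.0], [443.0, 244.0, 61.0], [440.0, 248.0, 68.0], [440.0, 246.0, 64.0], [440.0, 245.0, 58.0], [437.0, 248.0, 56.0], [438.0, 246.0, 51.0]]
[[518.0, 134.0, 71.0], [518.0, 131.0, 66.0], [519.0, 130.0, 56.0], [515.0, 135.0, 62.0], [515.0, 132.0, 65.0], [516.0, 129.0, 62.0], [513.0, 136.0, 55.0], [513.0, 133.0, 58.0], [513.0, 130.0, 56.0]]
```

Call:
move_arm(
  plan=[
    {"hand": 0,"x": 0,"y": 1,"z": 10,"turn": 0},
    {"hand": 0,"x": 0,"y": 1,"z": 25,"turn": 0},
    {"hand": 0,"x": 0,"y": 1,"z": 40,"turn": 0},
    {"hand": 0,"x": 0,"y": 1,"z": 55,"turn": 0},
    {"hand": 0,"x": 0,"y": 1,"z": 66,"turn": 0},
    {"hand": 0,"x": 0,"y": 1,"z": 73,"turn": 0},
    {"hand": 0,"x": 0,"y": 1,"z": 74,"turn": 0},
    {"hand": 0,"x": 0,"y": 1,"z": 74,"turn": 0},
    {"hand": 0,"x": 0,"y": 1,"z": 74,"turn": 0},
  ],
)

```text
time: 7.55
position: [0.4741, 0.2724, 0.2748]
ee_rot: [-0.027, 1.0, 0.0, -0.001]
ft_force: [-0.1, -0.1, -6.2]
opening: 0.122
```

Run:
```python
from h import *
st()
c=lambda i,y,x,f:cv2.resize(i[y[0]:y[1],x[0]:x[1]],None,fx=f,fy=f,interpolation=cv2.INTER_CUBIC)
d,P=shot("top");a=c(d["image"],(220,280),(160,240),5)
e,Q=shot("side");b=c(e["image"],(265,340),(330,400),4)
save(np.hstack([a,b]),"t4.png")
box=(160,240,225,275)
z,c0,g=platefit(d,P,box)
for a,c,ct in comps(d,box,lambda g:g.max(2)<60): print("dark",round(a,1),c.round(2),(ray(d,*c,z+.048)*1000).round(1),rect(d,ct,z+.048))
for a,c,ct in comps(d,box,lambda g:(g[...,2]-g[...,0]<6.5)&(g.max(2)>70)):
    w=np.array([ray(d,*p,z-.003) for p in ct])*1000
    print("hole",round(a,1),c.round(2),(ray(d,*c,z-.003)*1000).round(1),cv2.minEnclosingCircle(w.astype(np.float32)))
sx,sy,y=478.4,192.3,np.radians(3.2)
for nm,v in(("pa",(-34,60)),("pb",(34,-60))):
    w=[(sx+v[0]*np.cos(y)-v[1]*np.sin(y))/1000,(sy+v[0]*np.sin(y)+v[1]*np.cos(y))/1000,.066]
    print(nm,w,proj(d,w),proj(e,w))
```

```text
7.55 [474.1 272.4 274.8] ang 93.13 zax [-1.1e-03  4.0e-04 -1.0e+00] F [-0.1 -0.1 -6.2] T [0.48 0.   0.01] op 0.122
plate top z mm 80.60481196168844 at [477.82881051 181.18355406] slope x,y [-0.00251146  0.01016403] 1032
dark 28.0 [239.15 248.41] [478.6  66. ] (array([475.3,  65.9]), array([124.5,   1.9]), 2.92)
dark 437.9 [169.67 246.29] [480.  275.4] (array([486.1, 266.4]), array([90.7, 79.5]), 4.44)
dark 3.5 [233.53 233.63] [523.1  85.4] (array([523.5,  85.5]), array([6.3, 6.3]), 22.32)
dark 100.4 [224.23 246.78] [482.5 111.3] (array([482.3, 110.5]), array([65.9, 17. ]), 3.25)
dark 47.9 [200.71 248.86] [474.5 181.7] (array([474.7, 182. ]), array([25.1, 21.6]), 65.14)
dark 3.6 [233.75 265.57] [426.6  79.6] (array([426.3,  79.6]), array([7.1, 5.3]), 69.79)
dark 12.8 [160.44 271.47] [404.1 297.2] (array([406.8, 296.3]), array([23.5,  7.4]), 4.48)
hole 1566.0 [202.91 251.22] [471.1 186.2] ((476.6895751953125, 197.8771209716797), 149.2437286376953)
hole 14.5 [219.64 236.98] [517.  136.7] ((516.5550537109375, 135.81016540527344), 7.723199844360352)
hole 395.8 [201.95 248.32] [480.1 189.7] ((479.822509765625, 193.63543701171875), 40.91787338256836)
hole 8.2 [190.06 243.07] [495.6 227.8] ((495.4499816894531, 227.17352294921875), 9.232254981994629)
hole 3.7 [188.13 247.93] [480.3 232.7] ((480.06146240234375, 232.68060302734375), 7.240420818328857)
hole 17.0 [180.49 260.08] [441.9 253.8] ((441.8102111816406, 253.06802368164062), 7.965747833251953)
pa [np.float64(0.4411037237182228), np.float64(0.2503085146811513), 0.066] (np.float64(182.57101652233888), np.float64(260.5886589250539)) (np.float64(383.1099752284867), np.float64(300.0418673609124))
pb [np.float64(0.5156962762817772), np.float64(0.1342914853188487), 0.066] (np.float64(221.07845891467292), np.float64(237.77547567742155)) (np.float64(353.00035563753596), np.float64(269.4417857669894))
```

View pics/t4.png

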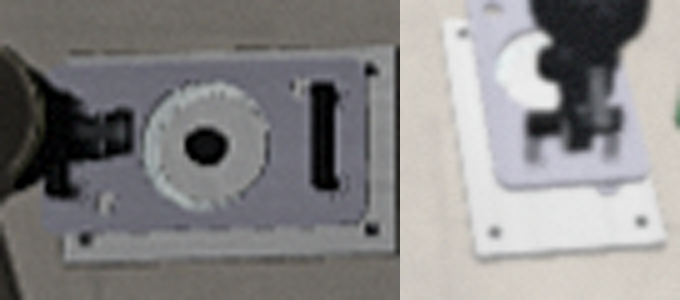

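Run:
```python
from h import *
c=lambda i,y,x,f:cv2.resize(i[y[0]:y[1],x[0]:x[1]],None,fx=f,fy=f,interpolation=cv2.INTER_CUBIC)
e=dict(r.get_image("side"));now=e["image"].copy();e0=dict(e);e0["image"]=np.load("side1.npz")["im"]
q=lambda p,z:(ray(e,*p,z)*1000).round(1)
for a,cc,ct in comps(e0,(335,400,265,330),lambda g:g.max(2)<150):
    if a<60: print("side0 dark",round(a,1),cc.round(1),"top",ct.min(0).round(1),ct.max(0).round(1),q(cc,.016))
for p in((382.5,301.7),(353,270.8)): print("px mm", q(p,.066), q((p[0],p[1]+1),.066))
a=c(e0["image"],(260,320),(340,400),6);b=c(now,(255,315),(340,400),6)
save(np.hstack([a,b]),"s5.png")
for p in((.5157,.1343,.066),(.4411,.2503,.066)): print(proj(e,p))
for p in((.5168,.1362,.078),(.5157,.135,.078)): print("hole",proj(e,p))
```

```text
side0 dark 12.9 [352.6 275.7] top [351.3 271.6] [353.4 279.4] [513.6 115.7]
side0 dark 4.7 [399. 294.] top [398.3 291.3] [399.4 296.3] [380.5 191.3]
side0 dark 17.0 [382.  306.6] top [380.6 302.2] [383.2 310.8] [438.  235.2]
px mm [443.6 255.9] [444.1 259.3]
px mm [516.2 139.7] [516.5 143.7]
(np.float64(352.9993677805358), np.float64(269.4439351284823))
(np.float64(383.1108613815112), np.float64(300.03935681030214))
hole (np.float64(352.83819385427824), np.float64(267.2226709048989))
hole (np.float64(353.16926103441693), np.float64(266.9149205523039))
```

View pics/s5.png

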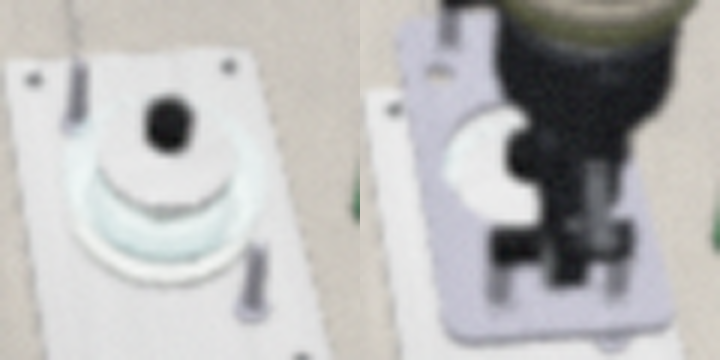

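Call:
move_arm(
  plan=[
    {"hand": 0,"x": 0,"y": -0.5,"z": 2,"turn": 0},
    {"hand": 0,"x": 0,"y": -0.5,"z": 4,"turn": 0},
    {"hand": 0,"x": 0,"y": -0.5,"z": 6,"turn": 0},
    {"hand": 0,"x": 0,"y": -0.5,"z": 8,"turn": 0},
    {"hand": 0,"x": 0,"y": -0.5,"z": 10,"turn": 0},
    {"hand": 0,"x": 0,"y": -0.5,"z": 11,"turn": 0},
    {"hand": 0,"x": 0,"y": -0.5,"z": 12,"turn": 0},
    {"hand": 0,"x": 0,"y": -0.5,"z": 12,"turn": 0},
  ],
)

```text
time: 8.5
position: [0.474, 0.2718, 0.2626]
ee_rot: [-0.027, 1.0, 0.0, -0.001]
ft_force: [-0.2, -1.0, -7.0]
opening: 0.112
```

```bash
python3 -c "
from h import *
st()"
```

```text
8.5 [474.  271.8 262.6] ang 93.14 zax [-1.5e-03  2.0e-04 -1.0e+00] F [-0.2 -1.  -7. ] T [ 0.46  0.02 -0.02] op 0.112
```

Call:
move_arm(
  plan=[
    {"hand": 0,"x": 0,"y": 0,"z": 2,"turn": 0},
    {"hand": 0,"x": 0,"y": 0,"z": 4,"turn": 0},
    {"hand": 0,"x": 0,"y": 0,"z": 6,"turn": 0},
    {"hand": 0,"x": 0,"y": 0,"z": 8,"turn": 0},
    {"hand": 0,"x": 0,"y": 0,"z": 9,"turn": 0},
    {"hand": 0,"x": 0,"y": 0,"z": 10,"turn": 0},
    {"hand": 0,"x": 0,"y": 0,"z": 11,"turn": 0},
    {"hand": 0,"x": 0,"y": 0,"z": 11,"turn": 0},
  ],
)

```text
time: 9.3
position: [0.4739, 0.2719, 0.2515]
ee_rot: [-0.027, 1.0, 0.0, -0.001]
ft_force: [0.0, -0.7, -6.8]
opening: 0.119
```

```bash
python3 -c "
from h import *
st()"
```

```text
9.3 [473.9 271.9 251.5] ang 93.14 zax [-1.6e-03  2.0e-04 -1.0e+00] F [ 0.  -0.7 -6.8] T [0.51 0.03 0.  ] op 0.119
```

Call:
move_arm(
  plan=[
    {"hand": 0,"x": 0,"y": 0,"z": 1,"turn": 0},
    {"hand": 0,"x": 0,"y": 0,"z": 2,"turn": 0},
    {"hand": 0,"x": 0,"y": 0,"z": 2.5,"turn": 0},
    {"hand": 0,"x": 0,"y": 0,"z": 3,"turn": 0},
    {"hand": 0,"x": 0,"y": 0,"z": 3,"turn": 0},
  ],
)

```text
time: 9.8
position: [0.4739, 0.2719, 0.2485]
ee_rot: [-0.027, 1.0, 0.0, -0.001]
ft_force: [-0.3, 0.8, -5.7]
opening: 0.117
```

```bash
python3 -c "
from h import *
st()"
```

```text
9.8 [473.9 271.9 248.5] ang 93.14 zax [-1.6e-03  2.0e-04 -1.0e+00] F [-0.3  0.8 -5.7] T [ 0.48  0.1  -0.  ] op 0.117
```

Call:
move_arm(
  plan=[
    {"hand": 0,"x": 0,"y": 0,"z": 0.7,"turn": 0},
    {"hand": 0,"x": 0,"y": 0,"z": 1.3,"turn": 0},
    {"hand": 0,"x": 0,"y": 0,"z": 1.3,"turn": 0},
  ],
)

```text
time: 10.1
position: [0.4739, 0.2721, 0.2476]
ee_rot: [-0.028, 1.0, 0.0, -0.001]
ft_force: [-1.6, 0.8, -2.3]
opening: 0.12
```

Run:
```python
from h import *
st();d,P=shot("top");platefit(d,P,(160,240,225,275))
```

```text
10.1 [473.9 272.1 247.6] ang 93.16 zax [-1.3e-03  7.0e-04 -1.0e+00] F [-1.6  0.8 -2.3] T [ 0.2   0.27 -0.07] op 0.12
plate top z mm 54.27740708162302 at [476.97781228 181.58929479] slope x,y [ 0.00107477 -0.00093123] 1001
```

Call:
move_arm(
  plan=[
    {"hand": 0,"x": 0,"y": 0,"z": 0.6,"turn": 0},
    {"hand": 0,"x": 0,"y": 0,"z": 0.6,"turn": 0},
    {"hand": 0.2,"x": 0,"y": 0,"z": 0.6,"turn": 0},
    {"hand": 0.35,"x": 0,"y": 0,"z": 0.6,"turn": 0},
    {"hand": 0.5,"x": 0,"y": 0,"z": 0.6,"turn": 0},
    {"hand": 0.5,"x": 0,"y": 0,"z": 0.6,"turn": 0},
    {"hand": 0.5,"x": 0,"y": 0,"z": 0.6,"turn": 0},
  ],
  squeeze=25,
)

```text
time: 10.85
position: [0.474, 0.2721, 0.247]
ee_rot: [-0.028, 1.0, 0.0, -0.0]
ft_force: [0.1, -0.2, -0.3]
opening: 0.499
```

Call:
move_arm(
  plan=[
    {"hand": 0.5,"x": 0,"y": 0,"z": -10,"turn": 0},
    {"hand": 0.5,"x": 0,"y": 0,"z": -30,"turn": 0},
    {"hand": 0.5,"x": 0,"y": 0,"z": -60,"turn": 0},
    {"hand": 0.5,"x": 0,"y": 0,"z": -90,"turn": 0},
    {"hand": 0.5,"x": 0,"y": 0,"z": -110,"turn": 0},
    {"hand": 0.5,"x": 0,"y": 60,"z": -110,"turn": 0},
    {"hand": 0.5,"x": 0,"y": 120,"z": -110,"turn": 0},
    {"hand": 0.5,"x": 0,"y": 120,"z": -110,"turn": 0},
    {"hand": 0.5,"x": 0,"y": 120,"z": -110,"turn": 0},
    {"hand": 0.5,"x": 0,"y": 120,"z": -110,"turn": 0},
  ],
)

```text
time: 11.85
position: [0.4676, 0.3917, 0.3574]
ee_rot: [-0.028, 1.0, 0.0, -0.0]
ft_force: [0.9, -0.9, -0.6]
opening: 0.501
```

Run:
```python
from h import *
st();d,P=shot("top");np.savez("top6.npz",P=P,im=d["image"]);z,_,_=platefit(d,P,(160,240,225,275))
c=lambda i,y,x,f:cv2.resize(i[y[0]:y[1],x[0]:x[1]],None,fx=f,fy=f,interpolation=cv2.INTER_CUBIC)
e,Q=shot("side")
save(np.hstack([c(d["image"],(220,280),(160,240),5),c(e["image"],(255,330),(330,400),4)]),"t6.png")
for a,cc,ct in comps(d,(160,240,225,275),lambda g:g.max(2)<60):
    if a>30: print(round(a,1),cc,(ray(d,*cc,.102)*1000).round(1),"@93",(ray(d,*cc,.093)*1000).round(1),rect(d,ct,.093))
```

```text
11.85 [467.6 391.7 357.4] ang 93.18 zax [-7.e-04  1.e-04 -1.e+00] F [ 0.9 -0.9 -0.6] T [-0.03 -0.03 -0.  ] op 0.501
plate top z mm 54.464621847380116 at [477.18202078 189.85890153] slope x,y [4.21277086e-03 2.23399744e-05] 1092
102.1 [225.74320008 247.35984124] [482.9 111.4] @93 [483.6 113. ] (array([482.8, 111.7]), array([68.4, 22.6]), 9.92)
110.4 [173.9317844  249.21814836] [473.4 269.6] @93 [474.1 272.1] (array([474.9, 270.2]), array([66.5, 21.5]), 3.27)
48.0 [200.73530488 248.8621748 ] [476.5 187.8] @93 [477.1 189.9] (array([477.2, 190.3]), array([25.7, 22.1]), 60.83)
```

View pics/t6.png

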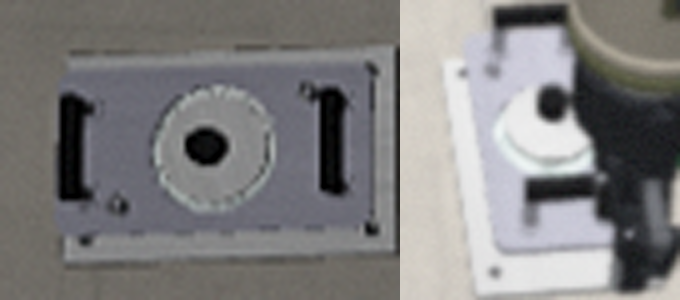

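Run:
```python
from h import *
print(go(477.3,191.6,300,93.2),go(477.3,191.6,242.5,93.2))
```

```text
{'x': np.float64(1.5), 'y': np.float64(-198.9), 'z': np.float64(57.5), 'turn': np.float64(-0.2)} {'x': np.float64(1.4), 'y': np.float64(-198.9), 'z': np.float64(115.0), 'turn': np.float64(-0.2)}
```

Call:
move_arm(
  plan=[
    {"hand": 0.6,"x": 1.5,"y": -40,"z": 0,"turn": 0},
    {"hand": 0.6,"x": 1.5,"y": -80,"z": 0,"turn": 0},
    {"hand": 0.6,"x": 1.5,"y": -120,"z": 0,"turn": 0},
    {"hand": 0.6,"x": 1.5,"y": -160,"z": 0,"turn": 0},
    {"hand": 0.6,"x": 1.5,"y": -190,"z": 0,"turn": 0},
    {"hand": 0.6,"x": 1.5,"y": -199,"z": 0,"turn": 0},
    {"hand": 0.6,"x": 1.5,"y": -199,"z": 20,"turn": 0},
    {"hand": 0.6,"x": 1.5,"y": -199,"z": 50,"turn": 0},
    {"hand": 0.6,"x": 1.5,"y": -199,"z": 50,"turn": 0},
    {"hand": 0.6,"x": 1.5,"y": -199,"z": 50,"turn": 0},
    {"hand": 0.6,"x": 1.5,"y": -199,"z": 50,"turn": 0},
  ],
)

```text
time: 13.05
position: [0.4778, 0.1916, 0.309]
ee_rot: [-0.026, 1.0, 0.001, 0.001]
ft_force: [-0.1, 0.5, 0.4]
opening: 0.599
```

Run:
```python
from h import *
st();print(go(477.3,191.6,242.5,93.2))
c=lambda i,y,x,f:cv2.resize(i[y[0]:y[1],x[0]:x[1]],None,fx=f,fy=f,interpolation=cv2.INTER_CUBIC)
d,P=shot("top");e,Q=shot("side")
save(np.hstack([c(d["image"],(220,280),(160,240),5),c(e["image"],(240,315),(330,400),4)]),"t7.png")
```

```text
13.05 [477.8 191.6 309. ] ang 93.02 zax [ 0.0014  0.0011 -1.    ] F [-0.1  0.5  0.4] T [0.02 0.   0.05] op 0.599
{'x': np.float64(0.6), 'y': np.float64(-0.1), 'z': np.float64(66.5), 'turn': np.float64(-0.2)}
```

View pics/t7.png

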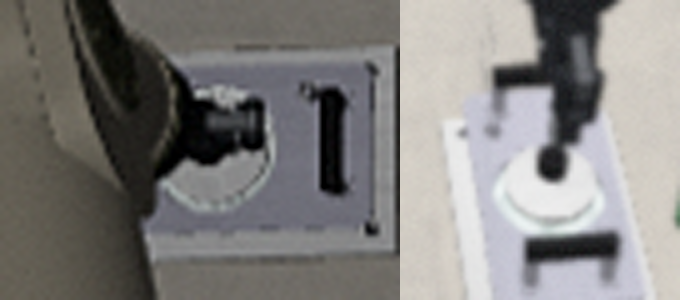

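Run:
```python
from h import *
e,Q=shot("side")
for p in((.4773,.1916,.083),(.4778,.2126,.141),(.4778,.2126,.18)): u=proj(e,p);print(u,((u[0]-330)*4+400,(u[1]-240)*4))
for a,c,ct in comps(e,(345,385,270,300),lambda g:g.max(2)<90): print(a,c,ct.min(0),ct.max(0),ray(e,*c,.083))
```

```text
(np.float64(368.17130133683025), np.float64(280.08926385627615)) (np.float64(552.685205347321), np.float64(160.3570554251046))
(np.float64(370.15649085808616), np.float64(272.0827329472331)) (np.float64(560.6259634323446), np.float64(128.3309317889325))
(np.float64(371.0865165701329), np.float64(262.3343906158765)) (np.float64(564.3460662805317), np.float64(89.33756246350595))
84.390625 [369.33152425 276.78174181] [364.3125 269.5625] [377.0625 284.5625] [0.47249343 0.17931898]
13.5 [378.0504919  298.94241898] [370.0625 298.0625] [383.5625 299.4375] [0.4578201  0.25923088]
```

Call:
move_arm(
  plan=[
    {"hand": 0.6,"x": 0.5,"y": 0,"z": 20,"turn": 0},
    {"hand": 0.6,"x": 0.5,"y": 0,"z": 40,"turn": 0},
    {"hand": 0.6,"x": 0.5,"y": 0,"z": 56,"turn": 0},
    {"hand": 0.6,"x": 0.5,"y": 0,"z": 64,"turn": 0},
    {"hand": 0.6,"x": 0.5,"y": 0,"z": 66,"turn": 0},
    {"hand": 0.6,"x": 0.5,"y": 0,"z": 66,"turn": 0},
    {"hand": 0.6,"x": 0.5,"y": 0,"z": 66,"turn": 0},
  ],
  squeeze=40,
)

```text
time: 13.9
position: [0.4777, 0.1919, 0.2437]
ee_rot: [-0.026, 1.0, 0.001, 0.001]
ft_force: [0.5, -0.2, 0.6]
opening: 0.597
```

Call:
move_arm(
  plan=[
    {"hand": 0.45,"x": 0,"y": 0,"z": 0,"turn": 0},
    {"hand": 0.36,"x": 0,"y": 0,"z": 0,"turn": 0},
    {"hand": 0.3,"x": 0,"y": 0,"z": 0,"turn": 0},
    {"hand": 0.25,"x": 0,"y": 0,"z": 0,"turn": 0},
    {"hand": 0.1,"x": 0,"y": 0,"z": 0,"turn": 0},
    {"hand": 0,"x": 0,"y": 0,"z": 0,"turn": 0},
    {"hand": 0,"x": 0,"y": 0,"z": 0,"turn": 0},
    {"hand": 0,"x": 0,"y": 0,"z": 0,"turn": 0},
    {"hand": 0,"x": 0,"y": 0,"z": 0,"turn": 0},
  ],
)

```text
time: 14.8
position: [0.4778, 0.1917, 0.2442]
ee_rot: [-0.026, 1.0, 0.001, 0.002]
ft_force: [-1.2, -2.0, 5.7]
opening: 0.265
```

```bash
python3 -c "
from h import *
st()"
```

```text
14.8 [477.8 191.7 244.2] ang 93.01 zax [ 0.0032  0.0019 -1.    ] F [-1.2 -2.   5.7] T [-0.43  0.31  0.02] op 0.265
```

Call:
move_arm(
  plan=[
    {"hand": 0,"x": 0,"y": 0,"z": 0,"turn": 0},
    {"hand": 0,"x": 0,"y": 0,"z": -0.3,"turn": 0},
    {"hand": 0,"x": 0,"y": 0,"z": -0.6,"turn": 0},
    {"hand": 0,"x": 0,"y": 0,"z": -0.9,"turn": 0},
    {"hand": 0,"x": 0,"y": 0,"z": -1.2,"turn": 0},
  ],
  squeeze=50,
)

```text
time: 15.3
position: [0.4777, 0.1914, 0.2449]
ee_rot: [-0.026, 1.0, 0.001, 0.001]
ft_force: [0.6, -1.6, -5.8]
opening: 0.26
```

```bash
python3 -c "
from h import *
st()"
```

```text
15.3 [477.7 191.4 244.9] ang 93.0 zax [ 0.0024  0.0012 -1.    ] F [ 0.6 -1.6 -5.8] T [-0.29 -0.26  0.05] op 0.26
```

Call:
move_arm(
  plan=[
    {"hand": 0,"x": 0,"y": 0,"z": -0.3,"turn": 0},
    {"hand": 0,"x": 0,"y": 0,"z": -0.6,"turn": 0},
    {"hand": 0,"x": 0,"y": 0,"z": -0.9,"turn": 0},
    {"hand": 0,"x": 0,"y": 0,"z": -1.2,"turn": 0},
  ],
)

```text
time: 15.7
position: [0.4775, 0.1914, 0.246]
ee_rot: [-0.026, 1.0, 0.0, 0.001]
ft_force: [-0.9, -0.5, -4.8]
opening: 0.258
```

```bash
python3 -c "
from h import *
st()"
```

```text
15.7 [477.5 191.4 246. ] ang 93.01 zax [ 0.0019  0.001  -1.    ] F [-0.9 -0.5 -4.8] T [-0.22 -0.15  0.02] op 0.258
```

Call:
move_arm(
  plan=[
    {"hand": 0,"x": 0,"y": 0,"z": -0.5,"turn": 0},
    {"hand": 0,"x": 0,"y": 0,"z": -1,"turn": 0},
    {"hand": 0,"x": 0,"y": 0,"z": -1.5,"turn": 0},
    {"hand": 0,"x": 0,"y": 0,"z": -2,"turn": 0},
    {"hand": 0,"x": 0,"y": 0,"z": -2.5,"turn": 0},
    {"hand": 0,"x": 0,"y": 0,"z": -3,"turn": 0},
    {"hand": 0,"x": 0,"y": 0,"z": -3.5,"turn": 0},
    {"hand": 0,"x": 0,"y": 0,"z": -4,"turn": 0},
    {"hand": 0,"x": 0,"y": 0,"z": -4.5,"turn": 0},
    {"hand": 0,"x": 0,"y": 0,"z": -5,"turn": 0},
    {"hand": 0,"x": 0,"y": 0,"z": -5.5,"turn": 0},
    {"hand": 0,"x": 0,"y": 0,"z": -6,"turn": 0},
    {"hand": 0,"x": 0,"y": 0,"z": -6.5,"turn": 0},
    {"hand": 0,"x": 0,"y": 0,"z": -7,"turn": 0},
    {"hand": 0,"x": 0,"y": 0,"z": -7.5,"turn": 0},
    {"hand": 0,"x": 0,"y": 0,"z": -8,"turn": 0},
    {"hand": 0,"x": 0,"y": 0,"z": -8.4,"turn": 0},
    {"hand": 0,"x": 0,"y": 0,"z": -8.4,"turn": 0},
    {"hand": 0,"x": 0,"y": 0,"z": -8.4,"turn": 0},
  ],
)

```text
time: 17.6
position: [0.4775, 0.1914, 0.2544]
ee_rot: [-0.026, 1.0, 0.0, 0.001]
ft_force: [-0.4, -0.8, 0.3]
opening: 0.259
```

Run:
```python
from h import *
st()
c=lambda i,y,x,f:cv2.resize(i[y[0]:y[1],x[0]:x[1]],None,fx=f,fy=f,interpolation=cv2.INTER_CUBIC)
d,P=shot("top");e,Q=shot("side")
save(np.hstack([c(d["image"],(220,280),(160,240),5),c(e["image"],(245,320),(330,400),4)]),"t8.png")
z,_,_=platefit(d,P,(160,240,225,275))
```

```text
17.6 [477.5 191.4 254.4] ang 93.01 zax [ 0.002  0.001 -1.   ] F [-0.4 -0.8  0.3] T [-0.04  0.01 -0.01] op 0.259
plate top z mm 54.39744287166205 at [476.67227962 140.48859144] slope x,y [ 0.00462054 -0.00150718] 585
```

View pics/t8.png

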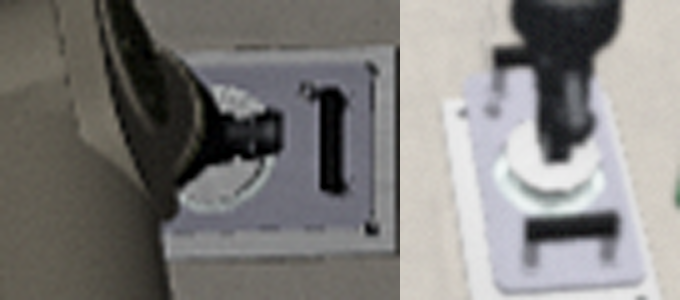

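Run:
```python
from h import *
Z=[]
for k in range(6):
    d,P=shot("top");e,Q=shot("side");st() if k in(0,5) else 0
    for nm,C in(("top",P),("side",Q)):
        rr=np.hypot(C[...,0]-.4775,C[...,1]-.1917);m=(rr>.018)&(rr<.031)&(C[...,2]>.04)&(C[...,2]<.095)
        Z.append((nm,C[m]))
for nm in("top","side"):
    p=np.vstack([c for n,c in Z if n==nm]);h=np.histogram(p[:,2]*1000,np.arange(40,96,4));print(nm,h[0])
    q=p[(p[:,2]>.066)&(p[:,2]<.086)];A=np.c_[q[:,:2]-[.4775,.1917],np.ones(len(q))];print(len(q),np.median(q[:,2]),np.linalg.lstsq(A,q[:,2],rcond=None)[0])
```

```text
17.8 [477.5 191.4 254.3] ang 93.01 zax [ 0.0018  0.001  -1.    ] F [-0.3  0.5 -1.3] T [ 0.01 -0.02  0.04] op 0.26
18.3 [477.5 191.4 254.4] ang 93.01 zax [ 0.002  0.001 -1.   ] F [ 0.9  0.  -0.7] T [-0.01 -0.01  0.03] op 0.26
top [  3  17  20   5   2   1   5  50 167 155  51   5   2]
431 0.07582754871227837 [ 0.00034596 -0.02439408  0.07560677]
side [  8  61  71 115 111   2   3  81 599 140  11   4  36]
833 0.07434214770285519 [-0.00249555 -0.00327069  0.07442378]
```

Lid top is at 74–76 mm (65 shut), so it is open by about 10 mm, level and with steady forces. Handing in.

```bash
python3 -c "
from h import *
st();print(r.job_done())"
```

```text
18.3 [477.5 191.4 254.4] ang 93.01 zax [ 0.002  0.001 -1.   ] F [ 0.9  0.  -0.7] T [-0.01 -0.01  0.03] op 0.26
the job is handed in; nothing more can be done
None
```

The job is handed in at 18.3 s, with the robot still holding the lid about 10 mm open over the jar. I carried the steel plate by its +y handle, lowered it over both pins onto the jar's flange and let go. I then gripped the knob and pulled straight up. The seal gave at about 6 N of measured pull.

**Last checks**
- **Plate:** its top is at about 54 mm, as expected when seated. It lies level within measurement noise, and both pins show in their holes.
- **Lid height:** depth readings put the lid's top at 74 mm (side camera) and 76 mm (top camera), against 65 mm when shut. The arm's own travel agrees, at about 10 mm.
- **Lid level:** the side camera shows it level. The top camera's fit gave a slope of about 0.024 along y. I put that down to depth noise and the gripper hiding part of the lid, since the tool itself is vertical within 0.002 rad.
- **Contact:** the wrist force at the end is about 1 N, roughly the lid's weight, so I take it to be touching neither jar nor plate.

**Disagreements and gaps**
- The two cameras and the arm disagreed by about 2 mm along y on plate against pins. I lowered the plate on the arm's reading, and it passed over the pins without any contact force.
- I did not separately measure the bystanders or the jar's height at the end.

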